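Hold the smoking cloche over the next glass

ROBOT

A 6-joint arm with a two-finger parallel gripper is mounted at the origin on a cart in front of the work surface, level with it; the furniture and walls round the work are solid. World frame = base frame: x ahead of the robot, y to its left, z up, the work surface at z = 0. Lengths are in m, angles in rad, forces in N, time in s.
With the tool pointing down it reaches from about 0.225 to 0.875 m from the base axis. Payload 3.4 kg.
Tool frame: the origin (TCP) lies at the very end of the fingers, on their centre line; the grasp point (between the pads) lies 19 mm behind it (grasp_offset is the distance from the TCP to the grasp point, in m); y points along the fingers, z is the direction in which the jaws open and shut, and the axes are right-handed (so a half turn about y gives the same grasp; the last joint's range is limited). The gripper opens to 85 mm and grips with 20 to 120 N. Pads are 22 mm wide; open, the fingers measure 114 mm over their backs; the gripper's body (76 mm by 85 mm) begins 54 mm behind the grasp point. The pads swing forward as they close: fully open they stand 13 mm farther back than shut.
Start: joints at [-1.256, 0.276, 1.505, -0, 1.361, -0.121], TCP at [0.243, -0.521, 0.231] pointing down, gripper open.
Joint ranges: [-2.89, 2.89], [-0.75, 2.08], [0.22, 2.7], [-1.18, 4.32], [0.11, 2.71], [-2.7, 2.7]. Speed limits (rad/s): [2.57, 2.57, 3.14, 3.14, 3.14, 3.14].

INTERFACE

Orientations are given as a unit quaternion [w, x, y, z].
In Python, from rig import get_state, get_image, sign_off, grasp_offset gives the robot as it stands.
- The arm moves only by the shell command python3 -m jog 'ROWS' [FORCE]. ROWS is JSON, one flat list of numbers, 7 for each row, row after row: the closure in counts, from 0 (fully open) to 255 (shut), then the shift along the tool's x, y, z in cm, then the turn, a rotation vector about the tool's x, y, z in units of 8 degrees (1.0 is 8 degrees). In form: [jaw, tx, ty, tz, rx, ry, rz, jaw, tx, ty, tz, rx, ry, rz, ...]. A call has 1 to 12 rows; each row is the pose to reach, as a shift and turn from the pose commanded when the call began, along the tool's axes at that moment; what a row does not reach only later rows make up. A row lasts 1/8 s, in which the tool goes at most 62.5 mm and 10.7 degrees, less where a joint would pass 70% of its speed; a pose out of reach is approached as far as the arm can. A call with a gripper value outside its range is refused whole. The fingers move at their own pace and stop on an object; FORCE is the grip in N (left out, the last holds). Time passes only in rows, so rows that repeat a pose let the fingers close. It gives the time, the measured TCP pose, the force and the opening at its end, in the units of the state.
- get_state(): the state, without advancing time (a new reading comes with each control period).
- get_image(name): name is "scene" or "top" or "wrist"; returns a dict with "color" (384x512x3 uint8, blue, green, red), "mtx" (3x3 intrinsics, pixels), "R" (3x3) and "t" (3): a world point X has camera coordinates R X + t; the wrist camera has in their place "tool_from_camera" (4x4, takes a point from camera to tool coordinates, whose origin is the TCP and whose axes are the tool frame's). Camera axes: x right, y down, z forward; pixel columns grow to the right and rows downward; lengths in m; the calibration is good to about 2 mm. A picture is of the moment at which its call begins: read the wrist's pose just before it. There is no depth.
- sign_off(): hands the job in, once; it reports no verdict.
The state is a dict: "clock": time; "qpos": joint angles; "qd": joint speeds; "effort": joint torques, N m; "position": TCP position; "ee_rot": TCP orientation; "contact_force": force on the tool from outside, world axes, zero at the start; "moment": the same for the moment, N m; "width": finger opening in m.
Only numpy, scipy, OpenCV 4.12 (cv2) and the standard library are available. Lean on these libraries where they do the work, as an engineer would, in place of code of your own. Each camera call takes 0.05 s, during which the arm holds its last target.

TASK

I am smoking two tumblers and the first one is done. Take the glass cloche gently by its amber knob - it is thin glass, so grip it lightly - lift it straight up off the finished tumbler, carry it over the bottles and lower it round the bare tumbler on the other walnut board, without knocking either tumbler or disturbing anything else. Stop before it comes to rest: finish still holding it there, level, centred round the tumbler, with its rim about 2 cm above the board and touching nothing, so that I can slip the smoker's pipe in underneath.

Things in the scene. Friction and masses are not known exactly. Their poses are not given: they have to be found in the camera images.
- cloche_knob (a point): Centre of the upright amber-glass knob on top of the cloche, the place to grip it: a round knob 31 mm across and 26 mm tall (13 mm above and below this point, with vertical sides over its middle 14 mm) on a 16 mm neck; the top of the glass bell lies 28 mm below this point, the cloche's rim 168 mm below it. z is the cloche's axis, up. Grip with about 20 to 30 N; a grip above 60 N a finger would crack it.
- cloche: Loose clear-glass cloche (bell jar), open below: 116 mm outer and 109 mm inner diameter, straight-sided with a rounded shoulder, bell 140 mm tall outside and 135 mm inside, 182 mm tall with its knob, about 0.32 kg (a quarter more or less). Origin: centre of its open lower rim; z up along its axis. At the start it stands on the finished glass's board, over that glass; which side that is changes.
- board_done: Fixed round walnut board, 160 mm across and 18 mm thick, where the finished glass and the cloche stand. Origin: centre of its underside, on the worktop; z up.
- board_next: Fixed round walnut board of the same kind, 160 mm across and 18 mm thick, with the bare glass on it. Origin: centre of its underside, on the worktop; z up.
- glass_done_center (a point): Centre, half-way up, of the finished stemless green tumbler (84 mm widest diameter, 106 mm tall) that stands within 2 mm of centrally on board_done under the cloche. Loose.
- glass_next_center (a point): Centre, half-way up, of the bare stemless green tumbler (84 mm widest diameter, 106 mm tall, its mouth 53 mm above this point) that stands on board_next, up to 8 mm off the board's centre. The cloche must end centred round this glass. Loose.
- amber_bottle: Loose amber dropper bottle with a black dropper cap, 48 mm across, 142 mm tall, between the two boards. Origin: centre of its underside. Leave alone.
- green_bottle: Loose smaller dropper bottle holding something greenish, 43 mm across, 132 mm tall, between the two boards. Origin: centre of its underside. Leave alone.
- smoker: Loose handheld smoker standing upright between the boards: black body 52 mm across with a steel cup on top, 108 mm tall, short steel pipe sticking out 61 mm from its axis. Origin: centre of its underside. Leave alone.
- shelf_edge (a point): Middle of the lower front edge of the fixed wall shelf with glasses that hangs over the back of the worktop: 55 mm thick, 1.2 m long along y, running straight back from this edge. Keep the arm and gripper in front of it: a wide swing from side to side would hit it.
- jigger: Loose double steel jigger, 44 mm across, 88 mm tall, behind. Origin: centre of its underside. Leave alone.
- wine_stopper: Loose steel wine stopper, 37 mm across, 73 mm tall, behind. Origin: centre of its underside. Leave alone.

How it is judged:
On the way:
1. the cloche is lifted clear above the finished glass, still upright (z of cloche in the frame of glass_done_center above 0.056 m and horizontal distance between cloche and glass_done_center below 0.05 m and angle between cloche's own z axis and vertical below 0.15 rad and contact force between the fingers and cloche above 0.5 N), for 0.1 s.
At the end, for the whole second after the job is handed in: Cloche held still round the bare tumbler, axes within 8 mm, rim 10 to 30 mm above its board, tilted under 4 degrees, touching neither tumbler, board nor smoker; tumblers upright within 8 mm, and bottles, smoker, jigger and stopper upright within 20 mm of where they stood (horizontal distance between cloche and glass_next_center below 0.008 m and z of cloche in the frame of board_next between 0.028 and 0.048 m and angle between cloche's own z axis and vertical below 0.07 rad and linear speed of cloche below 0.02 m/s and angular speed of cloche below 0.15 rad/s and contact force between the fingers and cloche above 0.5 N and contact force between cloche and glass_next below 0.05 N and contact force between cloche and board_next below 0.05 N and contact force between cloche and smoker below 0.05 N and distance of each of glass_done_center, glass_next_center from where it was at the start of the episode below 0.008 m and angle between each of glass_done_center, glass_next_center's own z axis and vertical below 0.05 rad and distance of each of amber_bottle, green_bottle, smoker, jigger, wine_stopper from where it was at the start of the episode below 0.02 m and angle between each of amber_bottle, green_bottle, smoker, jigger, wine_stopper's own z axis and vertical below 0.15 rad); the arm keeps its last pose, push and grip.
It fails at once if the cloche or the robot knocks a tumbler (more than 1.5 N) (contact force between any of cloche, the arm, the fingers and glass_done above 1.5 N or contact force between any of cloche, the arm, the fingers and glass_next above 1.5 N).
It fails at once if the cloche's knob is squeezed hard (more than 60 N on each finger) (contact force between the fingers and cloche above 120 N).
It fails at once if the cloche is knocked against or set down on the bare glass's board (more than 3 N) (contact force between cloche and board_next above 3 N).
It fails at once if a bottle, the smoker, the jigger or the stopper is knocked over or shifted by more than 20 mm (distance of any of amber_bottle, green_bottle, smoker, jigger, wine_stopper from where it was at the start of the episode above 0.02 m or angle between any of amber_bottle, green_bottle, smoker, jigger, wine_stopper's own z axis and vertical above 0.3 rad).
It fails at once if the cloche is tipped by more than 20 degrees (angle between cloche's own z axis and vertical above 0.35 rad).
It also fails if it takes over 56 s, if anything falls off the work surface, if the arm or the gripper's body presses on something with over 40 N, if the wrist force passes 120 N, or if a joint passes its speed limit or range.

## Working session

There is one attempt and no reset: what is moved stays moved. The work goes in short steps, Python scripts to look and compute and a shell command to move; the robot and the scene stay as the last step left them, time stands still between calls to the robot, and variables do not carry over. Pictures are saved under pics/ and viewed, and the job is handed in when it is done.

```bash
ls; mkdir -p pics; python3 - <<'E'
from rig import get_state, get_image, grasp_offset
import cv2,numpy as np
s=get_state();print(s,grasp_offset)
for n in ["scene","top","wrist"]:
    d=get_image(n);cv2.imwrite(f"pics/{n}0.png",d["color"])
    np.savez(f"pics/{n}0.npz",**d)
    print(n,{k:np.round(v,4).tolist() for k,v in d.items() if k!="color"})
E
```

```text
pics
{'clock': 0.0, 'qpos': array([-1.25602759e+00,  2.76607373e-01,  1.50616283e+00,  1.65476168e-06,
        1.36071110e+00, -1.21004005e-01]), 'qd': array([ 2.53588584e-05, -1.37842705e-03,  1.03664360e-04,  1.41325698e-03,
        1.20739399e-03,  1.41951230e-03]), 'effort': array([-7.32225053e-04, -4.16777980e+01, -2.45807809e+01, -3.12652573e-04,
        1.10620604e-02, -9.07363528e-06]), 'position': array([ 0.24253695, -0.52074229,  0.23042084]), 'ee_rot': array([ 0.15278856, -0.1529166 ,  0.6910527 , -0.68972338]), 'contact_force': array([ 0.99372899, -0.08622215,  0.34117939]), 'moment': array([ 0.04237653, -0.05677991, -0.02085246]), 'width': 0.08576499129674195} 0.0187
scene {'mtx': [[488.0812, 0.0, 246.7308], [0.0, 488.0812, 191.1827], [0.0, 0.0, 1.0]], 'R': [[-0.7534, -0.6576, 0.0071], [-0.4485, 0.5058, -0.7369], [0.481, -0.5584, -0.6759]], 't': [0.3252, 0.4496, 1.3758]}
top {'mtx': [[392.3764, 0.0, 257.5353], [0.0, 392.3764, 185.046], [0.0, 0.0, 1.0]], 'R': [[-0.0278, -0.9996, 0.0059], [-0.9982, 0.0274, -0.0538], [0.0536, -0.0073, -0.9985]], 't': [-0.056, 0.5192, 1.196]}
wrist {'mtx': [[278.5675, 0.0, 259.8469], [0.0, 278.5675, 191.7332], [0.0, 0.0, 1.0]], 'tool_from_camera': [[0.0005, 0.9561, 0.2929, -0.0754], [-0.0015, -0.2929, 0.9561, -0.1427], [1.0, -0.0009, 0.0013, -0.0003], [0.0, 0.0, 0.0, 1.0]]}
```

View pics/scene0.png

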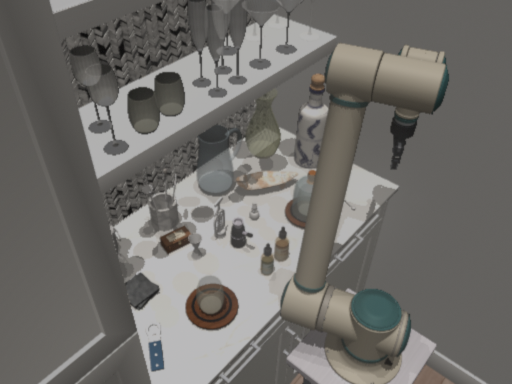

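View pics/top0.png

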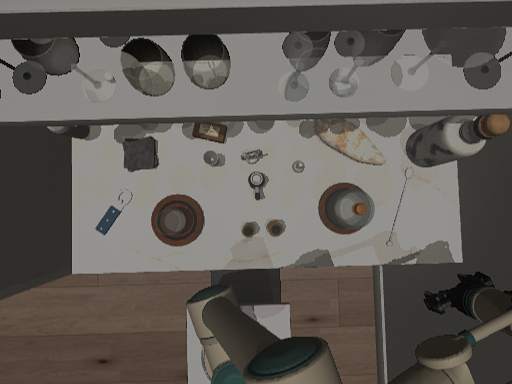

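View pics/wrist0.png

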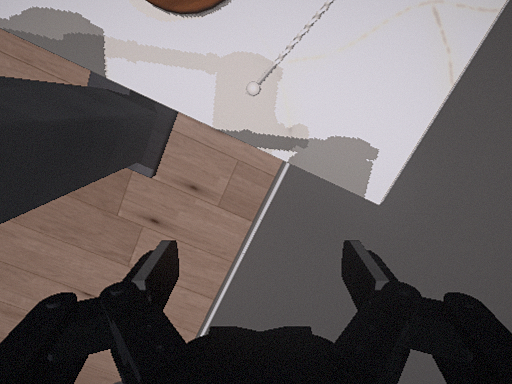

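The cloche stands on the robot's right: its amber knob is at about (360,209) in top and (312,176) in scene. The bare tumbler is on the left board, at about (177,220) in top and (211,302) in scene. I'll zoom in on both.

```bash
python3 - <<'E'
import cv2,numpy as np
t=cv2.imread("pics/top0.png");s=cv2.imread("pics/scene0.png")
def crop(im,x,y,w,h,k,o): cv2.imwrite(o,cv2.resize(im[y:y+h,x:x+w],None,fx=k,fy=k,interpolation=cv2.INTER_NEAREST))
a=cv2.resize(t[170:260,140:240],None,fx=4,fy=4,interpolation=0);b=cv2.resize(t[170:260,310:400],None,fx=4,fy=4,interpolation=0)
cv2.imwrite("pics/topz.png",np.hstack([a,b]))
a=cv2.resize(s[270:340,170:255],None,fx=4.5,fy=4.5,interpolation=0);b=cv2.resize(s[160:230,270:355],None,fx=4.5,fy=4.5,interpolation=0)
cv2.imwrite("pics/scez.png",np.hstack([a,b]))
E
```

```text
(no output)
```

View pics/topz.png

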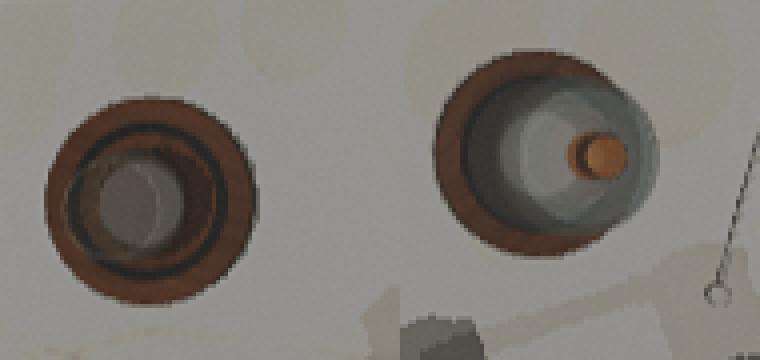

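View pics/scez.png

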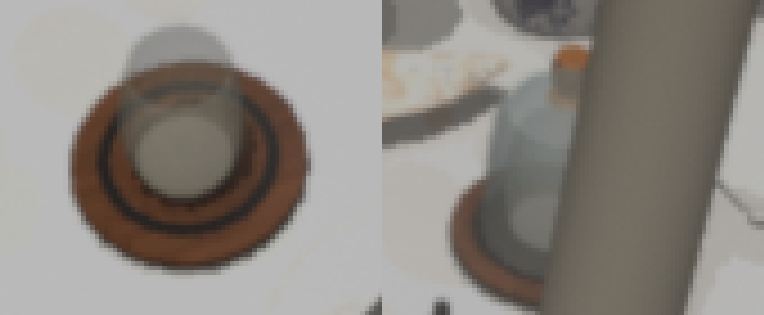

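```bash
cat > h.py <<'E'
import numpy as np,cv2
def load(n):
    d=np.load(n,allow_pickle=True);return {k:d[k] for k in d.files}
def ray(d,p,s=None):
    v=np.linalg.inv(d["mtx"])@np.array([p[0],p[1],1.0])
    if "R" in d: return -d["R"].T@d["t"], d["R"].T@v
    T=d["tool_from_camera"];from scipy.spatial.transform import Rotation as Ro
    q=np.asarray(s["ee_rot"]);A=Ro.from_quat(q[[1,2,3,0]]).as_matrix()
    return np.asarray(s["position"])+A@T[:3,3], A@(T[:3,:3]@v)
def plane(d,p,z,s=None):
    o,v=ray(d,p,s);return o+v*(z-o[2])/v[2]
def tri(rs):
    A=np.zeros((3,3));b=np.zeros(3)
    for o,v in rs:
        v=v/np.linalg.norm(v);P=np.eye(3)-np.outer(v,v);A+=P;b+=P@o
    x=np.linalg.solve(A,b)
    return x,[np.linalg.norm((np.eye(3)-np.outer(v,v)/(v@v))@(x-o)) for o,v in rs]
def proj(d,X):
    c=d["R"]@np.asarray(X)+d["t"];u=d["mtx"]@c;return u[:2]/u[2]
E
python3 - <<'E'
from h import *
np.set_printoptions(precision=4,suppress=True)
T=load("pics/top0.npz");S=load("pics/scene0.npz")
print("knob",plane(T,(361.2,209.2),.199),tri([ray(T,(361.2,209.2)),ray(S,(314.2,171.8))]))
# board masks: brown, convex hull, top-plane points, circle fit
for nm,d,box in [("top next",T,(140,170,240,260)),("top done",T,(310,170,400,260)),("scene next",S,(170,270,255,340))]:
    im=d["color"][box[1]:box[3],box[0]:box[2]].astype(int)
    m=((im[:,:,2]-im[:,:,0])>22).astype(np.uint8)
    n,l,st,_=cv2.connectedComponentsWithStats(m);k=1+np.argmax(st[1:,4]);m=(l==k).astype(np.uint8)
    c=max(cv2.findContours(m,0,1)[0],key=len);h=cv2.convexHull(c)[:,0,:]
    P=np.array([plane(d,(x+box[0],y+box[1]),.018)[:2] for x,y in h])
    A=np.c_[2*P,np.ones(len(P))];s=np.linalg.lstsq(A,(P**2).sum(1),rcond=None)[0]
    r=np.sqrt(s[2]+s[0]**2+s[1]**2);print(nm,s[:2],"r",r,len(P),(np.linalg.norm(P-s[:2],axis=1)-r).std())
# tumbler mouth & base guesses
# shelf edge in top
for z in (.4,.5,.6): print(z,plane(T,(256,122),z))
from rig import get_state
from scipy.spatial.transform import Rotation as Ro
print(Ro.from_quat(get_state()["ee_rot"][[1,2,3,0]]).as_matrix())
E
```

```text
knob [ 0.4371 -0.3374  0.199 ] (array([ 0.4342, -0.3395,  0.2006]), [np.float64(0.0037675551452485837), np.float64(0.0037675551452485516)])
top next [0.4177 0.1797] r 0.07817920115201121 28 0.00030318861131520725
top done [ 0.4396 -0.3342] r 0.07755363298772709 24 0.0004384337218400776
scene next [0.415  0.1802] r 0.07848085221896717 26 0.0005945079109698795
0.4 [ 0.6305 -0.0679  0.4   ]
0.5 [ 0.6089 -0.0672  0.5   ]
0.6 [ 0.5872 -0.0664  0.6   ]
[[-0.9065 -0.0004  0.4221]
 [-0.4221  0.0014 -0.9065]
 [-0.0002 -1.     -0.0014]]
```

```bash
python3 - <<'E'
import cv2,numpy as np
s=cv2.imread("pics/scene0.png");t=cv2.imread("pics/top0.png")
cv2.imwrite("pics/sceshelf.png",cv2.resize(s[20:200,60:360],None,fx=2.6,fy=2.6))
cv2.imwrite("pics/topshelf.png",cv2.resize(t[80:290,60:480],None,fx=1.9,fy=1.9))
E
```

```text
(no output)
```

View pics/sceshelf.png

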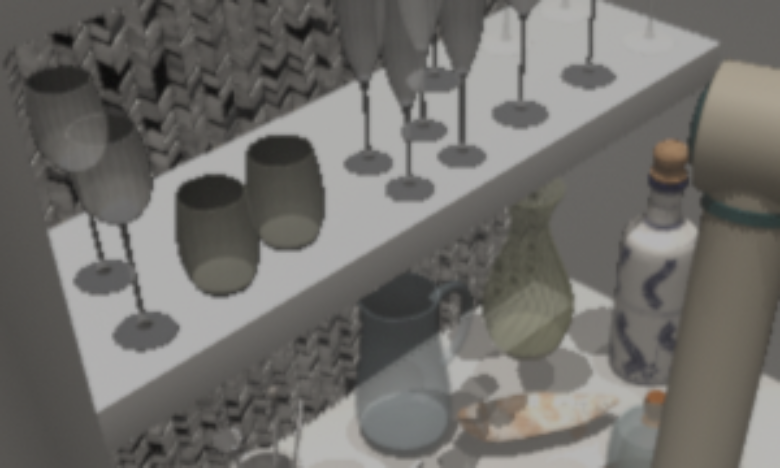

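View pics/topshelf.png

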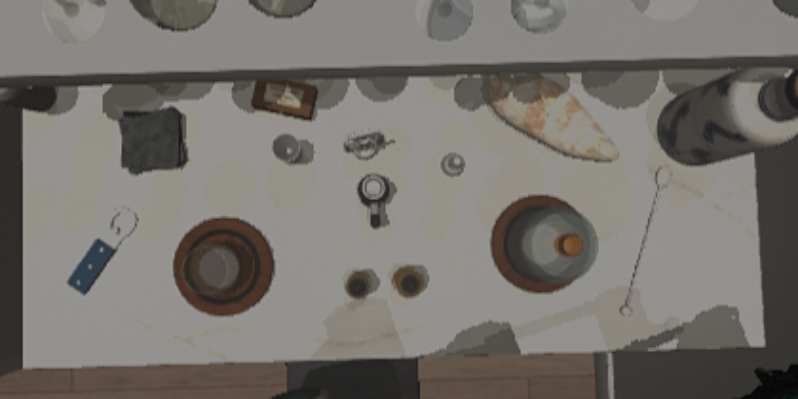

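```bash
python3 - <<'E'
from h import *
T=load("pics/top0.npz");S=load("pics/scene0.npz")
def xz(r1,r2):
    o1,v1=r1;o2,v2=r2
    a=np.linalg.solve(np.c_[v1[[0,2]],-v2[[0,2]]],(o2-o1)[[0,2]]);return (o1+a[0]*v1),(o2+a[1]*v2)
for cx,cy in [(400,275),(250,360),(600,155)]:
  for ty in (121,124):
    print(xz(ray(T,(256,ty)),ray(S,(60+cx/2.6,20+cy/2.6))))
# tallest bottle/objects
E
```

```text
(array([ 0.6238426 , -0.06768724,  0.4401557 ]), array([ 0.6238426 , -0.07018574,  0.4401557 ]))
(array([ 0.61615904, -0.06746084,  0.447655  ]), array([ 0.61615904, -0.06263178,  0.447655  ]))
(array([ 0.6211995 , -0.06759076,  0.45223166]), array([0.6211995 , 0.15037107, 0.45223166]))
(array([ 0.61365732, -0.06736869,  0.45950734]), array([0.61365732, 0.15582045, 0.45950734]))
(array([ 0.62551406, -0.06774826,  0.43251903]), array([ 0.62551406, -0.44118057,  0.43251903]))
(array([ 0.61774073, -0.0675191 ,  0.44016147]), array([ 0.61774073, -0.43012301,  0.44016147]))
```

Measured so far: the knob top is at about (0.437, -0.338, 0.20), where 0.199 is expected. The next board's centre is at about (0.416, 0.180), and the shelf edge is at x≈0.62, z≈0.445. So I'll carry the cloche straight along y at x≈0.42. First I'll look at the bare tumbler with the wrist camera, squaring the tool up on the way.

```bash
python3 -m jog '[0,0,-5,0,0,0.5,0, 0,-2,-9,-2,0,1,0, 0,-6,-10,-7,0,1.5,0, 0,-10,-10,-12,0,2,0, 0,-14,-10,-17,0,2.5,0, 0,-18,-10,-22,0,3.12,0, 0,-22,-10,-26,0,3.12,0, 0,-26,-10,-30,0,3.12,0, 0,-30,-10,-35,0,3.12,0, 0,-34,-10,-40,0,3.12,0, 0,-38,-10,-44,0,3.12,0, 0,-42.3,-10,-48.7,0,3.12,0]'
python3 -m jog '[0,0,0,-2,0,0,0, 0,0,0,-2,0,0,0]'
cat > shot.py <<'E'
import sys,pickle,cv2,numpy as np
from rig import get_state,get_image
n=sys.argv[1]
s=get_state();d=get_image("wrist");pickle.dump((s,d),open(f"pics/{n}.pkl","wb"));cv2.imwrite(f"pics/{n}.png",d["color"])
print(s["clock"],np.round(s["position"],4),np.round(s["ee_rot"],4),np.round(s["contact_force"],2),np.round(s["qpos"],3))
E
python3 shot.py w1
```

```text
clock: 1.65
position: [0.4205, 0.0995, 0.3313]
ee_rot: [-0.0, -0.0, -0.707, 0.707]
contact_force: [0.6, -0.9, 0.6]
width: 0.0854
clock: 1.9
position: [0.4199, 0.1189, 0.3308]
ee_rot: [-0.001, 0.002, -0.707, 0.707]
contact_force: [0.1, 0.5, -0.0]
width: 0.0853
1.9 [0.4199 0.1189 0.3308] [-0.0009  0.0017 -0.707   0.7072] [ 0.12  0.47 -0.01] [ 0.116  0.019  1.577 -0.     1.547  1.683]
```

View pics/w1.png

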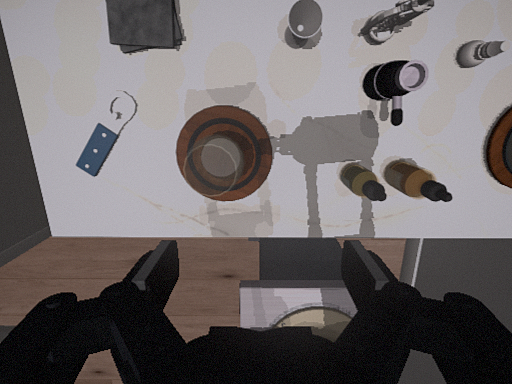

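The tumbler shows at about (210,165) on its board, and the fingers are clear. I'll move closer for two better views.

```bash
python3 -m jog '[0,0,2.5,-3,0,0,0, 0,0,5,-5,0,0,0, 0,0,7,-6.1,0,0,0, 0,0,7,-6.1,0,0,0, 0,0,7,-6.1,0,0,0]'
python3 shot.py w2; python3 -m jog '[0,3,0,3,0,0,0, 0,5,0,6,0,0,0, 0,5,0,6,0,0,0, 0,5,0,6,0,0,0]';python3 shot.py w3
python3 - <<'E'
import cv2,numpy as np
a=cv2.imread("pics/w2.png");b=cv2.imread("pics/w3.png")
cv2.imwrite("pics/w23.png",np.hstack([cv2.resize(a[60:260,100:400],None,fx=2.6,fy=2.6)]))
cv2.imwrite("pics/w33.png",np.hstack([cv2.resize(b[60:260,100:400],None,fx=2.6,fy=2.6)]))
E
```

```text
clock: 2.58
position: [0.4208, 0.1775, 0.2621]
ee_rot: [-0.0, -0.001, -0.707, 0.707]
contact_force: [0.6, 0.7, 0.8]
width: 0.0853
2.575 [0.4208 0.1775 0.2621] [-0.     -0.0009 -0.7069  0.7073] [0.63 0.67 0.76] [ 2.470e-01  7.700e-02  1.681e+00 -1.000e-03  1.382e+00  1.819e+00]
clock: 3.12
position: [0.3712, 0.1185, 0.2622]
ee_rot: [0.001, 0.001, 0.707, -0.707]
contact_force: [-0.4, 0.5, 0.1]
width: 0.0853
3.125 [0.3712 0.1185 0.2622] [ 6.000e-04  1.400e-03  7.073e-01 -7.069e-01] [-0.44  0.53  0.14] [ 0.13  -0.031  1.793  0.     1.376  1.702]
```

View pics/w23.png

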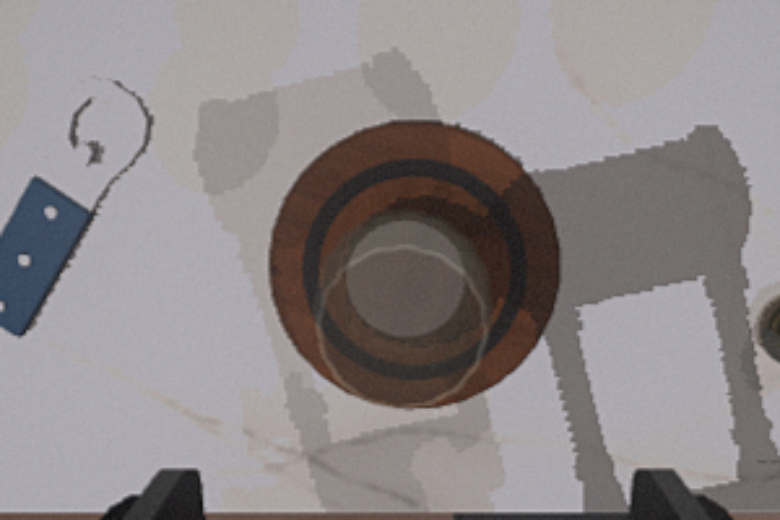

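View pics/w33.png

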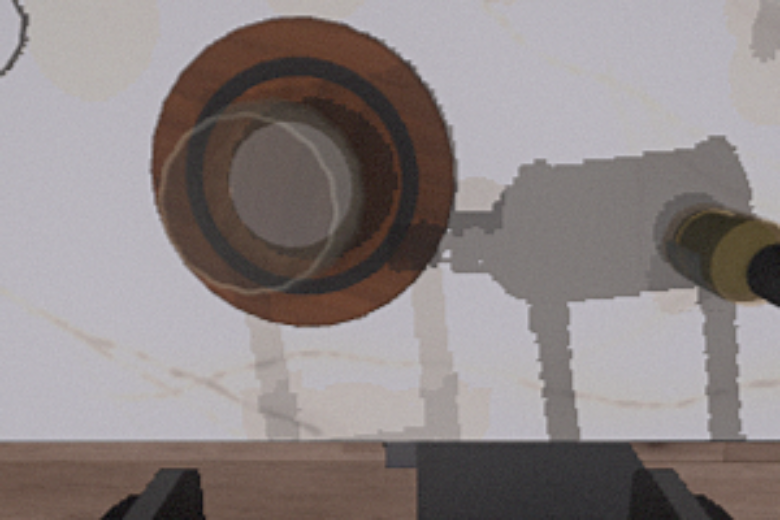

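The mouth ring shows clearly: in w2 its centre is at about crop (402,326), in w3 about (250,203). The tumbler's floor disk is at (405,278) and (292,184). I'll fit both.

```bash
python3 - <<'E'
from h import *
import pickle
np.set_printoptions(precision=4,suppress=True)
V={n:pickle.load(open(f"pics/{n}.pkl","rb")) for n in("w2","w3")}
def cf(P):
    s=np.linalg.lstsq(np.c_[2*P,np.ones(len(P))],(P**2).sum(1),rcond=None)[0];r=np.sqrt(s[2]+s[:2]@s[:2]);return s[:2],r,np.abs(np.linalg.norm(P-s[:2],axis=1)-r).max()
ring={"w2":[(317,326),(488,324),(402,246),(403,407),(345,268),(462,268),(340,380),(464,382)],
      "w3":[(160,200),(340,204),(240,113),(254,293),(182,139),(315,146),(184,262),(318,267)]}
for z in (.115,.124,.133):
    for n in ring:
        s,d=V[n];P=np.array([plane(d,(100+(x+.5)/2.6-.5,60+(y+.5)/2.6-.5),z,s)[:2] for x,y in ring[n]])
        print(z,n,*cf(P))
for n in ring:
    s,d=V[n];im=d["color"].astype(int);m=((im[:,:,2]-im[:,:,0])>22).astype(np.uint8);m[:60]=0;m[225:]=0
    k,l,st,_=cv2.connectedComponentsWithStats(m);i=1+np.argmax(st[1:,4]);m=(l==i).astype(np.uint8)
    h=cv2.convexHull(max(cv2.findContours(m,0,1)[0],key=len))[:,0,:]
    print(n,"board",*cf(np.array([plane(d,p,.018,s)[:2] for p in h])))
fl={"w2":(405,278),"w3":(292,184)}
print("floor",tri([ray(V[n][1],(100+(p[0]+.5)/2.6-.5,60+(p[1]+.5)/2.6-.5),V[n][0]) for n,p in fl.items()]))
mo={"w2":(402.5,326),"w3":(250,203)}
print("mouth",tri([ray(V[n][1],(100+(p[0]+.5)/2.6-.5,60+(p[1]+.5)/2.6-.5),V[n][0]) for n,p in mo.items()]))
E
```

```text
0.115 w2 [0.4138 0.1833] 0.03505709427323046 0.000616496065118495
0.115 w3 [0.4149 0.1847] 0.03545389018579064 0.00044662209502320527
0.124 w2 [0.4164 0.1831] 0.033968700103241156 0.0005973561239155309
0.124 w3 [0.4158 0.1826] 0.034354061516631035 0.0004327672604247934
0.133 w2 [0.4189 0.1829] 0.032880305933251766 0.0005782161827132953
0.133 w3 [0.4168 0.1806] 0.03325423284747177 0.00041891242582638155
w2 board [0.4179 0.1786] 0.07819051055657747 0.0020580740344189746
w3 board [0.4177 0.1782] 0.0783889764807603 0.0006857295210870029
floor (array([0.4162, 0.1834, 0.0214]), [np.float64(0.00028131878429559664), np.float64(0.00028131878429541997)])
mouth (array([0.4168, 0.1833, 0.1208]), [np.float64(6.709369829768606e-05), np.float64(6.709369829776109e-05)])
```

The tumbler axis is at (0.4163, 0.1830), with the mouth at 0.121–0.124 m (0.124 expected) and 5 mm off the board's centre, all plausible. Next, the cloche's knob.

```bash
python3 -m jog '[0,0,-4,2,0,0,0, 0,-1,-7,6,0,0,0, 0,-2,-7,11,0,0,0, 0,-3,-7,16,0,0,0, 0,-4,-7,21,0,0,0, 0,-5,-7,26,0,0,0, 0,-5,-7,31,0,0,0, 0,-5,-7,36,0,0,0, 0,-5,-7,39,0,0,0, 0,-5,-7,40,0,0,0, 0,-5,-7,40,0,0,0]'
python3 shot.py k1; python3 -m jog '[0,-0.5,1,3,0,0,0, 0,-1.5,3,5,0,0,0, 0,-1.5,4,5.6,0,0,0, 0,-1.5,4,5.6,0,0,0, 0,-1.5,4,5.6,0,0,0]';python3 shot.py k2
python3 - <<'E'
import cv2,numpy as np
a=cv2.imread("pics/k1.png");b=cv2.imread("pics/k2.png")
cv2.imwrite("pics/k12.png",np.vstack([cv2.resize(a[100:290,120:400],None,fx=2,fy=2),cv2.resize(b[100:200,120:400],None,fx=2,fy=2)]))
E
```

```text
clock: 4.55
position: [0.4208, -0.2811, 0.331]
ee_rot: [-0.0, -0.0, 0.707, -0.707]
contact_force: [-0.1, 0.4, -1.0]
width: 0.0854
4.55 [ 0.4208 -0.2811  0.331 ] [-0.000e+00 -2.000e-04  7.075e-01 -7.067e-01] [-0.13  0.4  -0.96] [-7.270e-01  1.290e-01  1.454e+00  1.000e-03  1.559e+00  8.440e-01]
clock: 5.22
position: [0.4353, -0.3369, 0.292]
ee_rot: [-0.0, -0.0, -0.707, 0.707]
contact_force: [0.3, 0.4, -0.1]
width: 0.0854
5.225 [ 0.4353 -0.3369  0.292 ] [-4.000e-04 -0.000e+00 -7.070e-01  7.072e-01] [ 0.26  0.41 -0.07] [-0.785  0.21   1.446  0.     1.485  0.785]
```

View pics/k1.png

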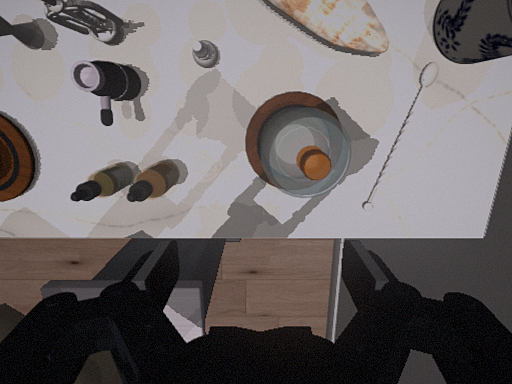

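View pics/k2.png

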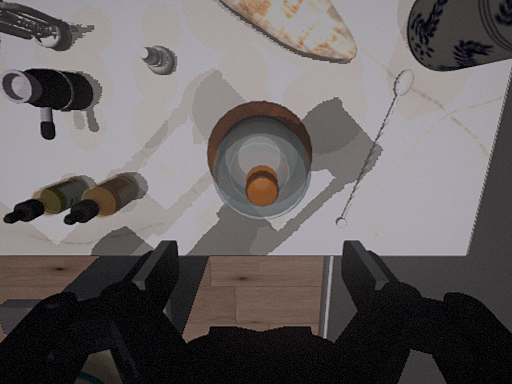

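```bash
python3 - <<'E'
from h import *
import pickle
np.set_printoptions(precision=4,suppress=True)
R=[];out=[]
for n,c in(("k1",(316,163)),("k2",(262,188))):
    s,d=pickle.load(open(f"pics/{n}.pkl","rb"));im=d["color"]
    o=cv2.resize(im[c[1]-30:c[1]+30,c[0]-35:c[0]+35],None,fx=5,fy=5,interpolation=0);out.append(o)
    sub=im[c[1]-30:c[1]+30,c[0]-35:c[0]+35].astype(int)
    df=sub[:,:,2]-sub[:,:,0]
    m=((df>80)&(sub[:,:,2]>165)).astype(np.uint8)
    k,l,st,ce=cv2.connectedComponentsWithStats(m);i=1+np.argmax(st[1:,4])
    p=ce[i]+np.array([c[0]-35,c[1]-30]);print(n,p,st[i],sub[30,35],sub[20,35]); R.append((ray(d,p,s)));print(plane(d,p,.199,s))
    # full orange silhouette
print(tri(R))
cv2.imwrite("pics/kz.png",np.hstack(out))
E
```

```text
Traceback (most recent call last):
ValueError: attempt to get argmax of an empty sequence
```

```bash
python3 - <<'E'
from h import *
import pickle
np.set_printoptions(precision=4,suppress=True)
for th in (140,150,158):
  R=[];out=[]
  for n,c in(("k1",(316,163)),("k2",(262,188))):
    s,d=pickle.load(open(f"pics/{n}.pkl","rb"));im=d["color"]
    sub=im[c[1]-30:c[1]+30,c[0]-35:c[0]+35]
    out.append(cv2.resize(sub,None,fx=5,fy=5,interpolation=0));sub=sub.astype(int)
    if th==140: print(sub[30,35],sub[22,35],sub[15,35],sub[...,2].max())
    df=sub[:,:,2]-sub[:,:,0]
    m=((df>70)&(sub[:,:,2]>th)).astype(np.uint8)
    k,l,st,ce=cv2.connectedComponentsWithStats(m)
    if k<2: print("none");break
    i=1+np.argmax(st[1:,4])
    p=ce[i]+np.array([c[0]-35,c[1]-30]);print(th,n,p,st[i]); R.append((ray(d,p,s)));print(plane(d,p,.199,s))
  else: print(tri(R))
cv2.imwrite("pics/kz.png",np.hstack(out))
E
```

```text
[ 49  90 141] [ 49  86 138] [ 43  79 129] 184
140 k1 [311.146  162.5912] [ 24  22  14  19 137]
[ 0.4424 -0.332   0.199 ]
[ 51  90 136] [ 55  96 148] [32 40 58] 181
140 k2 [259.7921 182.3267] [ 24  20  18  11 101]
[ 0.4471 -0.3366  0.199 ]
(array([ 0.4378, -0.3371,  0.1688]), [np.float64(0.0013046775248612683), np.float64(0.0013046775248612417)])
150 k1 [309.2162 160.6486] [25 23  9 10 37]
[ 0.4444 -0.33    0.199 ]
150 k2 [259.5 179. ] [32 21  2  1  2]
[ 0.4501 -0.3364  0.199 ]
(array([ 0.438 , -0.3369,  0.1572]), [np.float64(0.0015198155960702022), np.float64(0.0015198155960701992)])
158 k1 [307. 161.] [26 28  1  1  1]
[ 0.444  -0.3278  0.199 ]
none
```

View pics/kz.png

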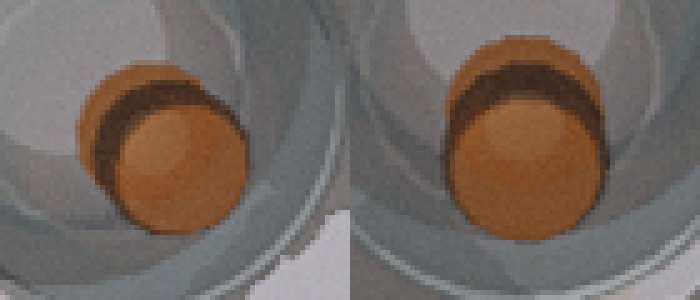

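The bright top face of the knob sits at about (317.2,166.2) in k1 and (261.8,191.2) in k2, read from its disc edges.

```bash
python3 - <<'E'
from h import *
import pickle
np.set_printoptions(precision=4,suppress=True)
R=[];
for n,p,w in(("k1",(317.2,166.2),130/5),("k2",(261.8,191.2),150/5)):
    s,d=pickle.load(open(f"pics/{n}.pkl","rb"));r=ray(d,p,s);R.append(r);print(plane(d,p,.199,s),plane(d,p,.196,s),"diam@.199",w/278.57*np.linalg.norm(plane(d,p,.199,s)-r[0]))
print(tri(R))
from rig import get_state;print(get_state()["position"])
E
```

```text
[ 0.4387 -0.3383  0.199 ] [ 0.4381 -0.3389  0.196 ] diam@.199 0.026731336824025783
[ 0.439  -0.3384  0.199 ] [ 0.4381 -0.3384  0.196 ] diam@.199 0.026523963773870233
(array([ 0.4386, -0.3384,  0.198 ]), [np.float64(9.246970308547202e-05), np.float64(9.246970308537399e-05)])
[ 0.4354 -0.337   0.2922]
```

The knob axis is at (0.4386, -0.3384) and its top at 0.198 m (0.199 expected), so its centre is at about 0.185. I'll go down to TCP z≈0.166, checking partway.

```bash
python3 -m jog '[0,-0.32,2,0.14,0,0,0, 0,-0.32,4,0.14,0,0,0, 0,-0.32,6,0.14,0,0,0, 0,-0.32,7,0.14,0,0,0, 0,-0.32,7,0.14,0,0,0, 0,-0.32,7,0.14,0,0,0]' 25; python3 shot.py k3
```

```text
clock: 6.02
position: [0.439, -0.3391, 0.2224]
ee_rot: [-0.001, -0.0, -0.707, 0.708]
contact_force: [0.1, -0.0, -0.1]
width: 0.0853
6.025 [ 0.439  -0.3391  0.2224] [-6.000e-04 -4.000e-04 -7.066e-01  7.076e-01] [ 0.07 -0.   -0.06] [-0.783  0.25   1.565 -0.     1.325  0.787]
```

View pics/k3.png

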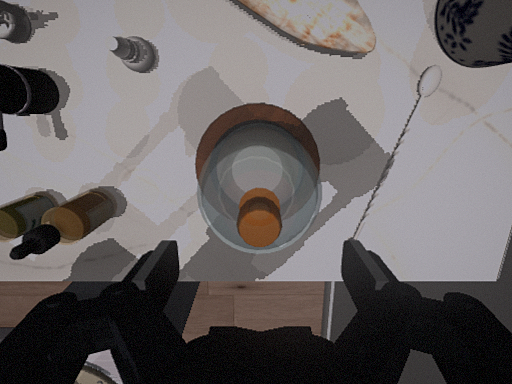

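The knob is centred between the fingers, at (260,229) with pads at 178 and 342. I'll descend the rest and close gently.

```bash
python3 -m jog '[0,0,2,0,0,0,0, 0,0,4,0,0,0,0, 0,0,5.2,0,0,0,0, 0,0,5.7,0,0,0,0, 0,0,5.7,0,0,0,0, 0,0,5.7,0,0,0,0]' 25; python3 -m jog '[60,0,0,0,0,0,0, 110,0,0,0,0,0,0, 140,0,0,0,0,0,0, 160,0,0,0,0,0,0, 180,0,0,0,0,0,0, 200,0,0,0,0,0,0, 220,0,0,0,0,0,0, 240,0,0,0,0,0,0, 240,0,0,0,0,0,0]' 25; python3 shot.py g1
```

```text
clock: 6.82
position: [0.4389, -0.3392, 0.165]
ee_rot: [-0.0, -0.0, -0.707, 0.707]
contact_force: [0.3, -0.0, 0.2]
width: 0.0855
clock: 7.95
position: [0.4385, -0.3387, 0.1645]
ee_rot: [0.0, 0.0, 0.707, -0.707]
contact_force: [-0.6, 1.0, 4.2]
width: 0.0299
7.95 [ 0.4385 -0.3387  0.1645] [ 1.000e-04  0.000e+00  7.071e-01 -7.071e-01] [-0.64  1.    4.17] [-0.783  0.291  1.657  0.     1.194  0.787]
```

View pics/g1.png

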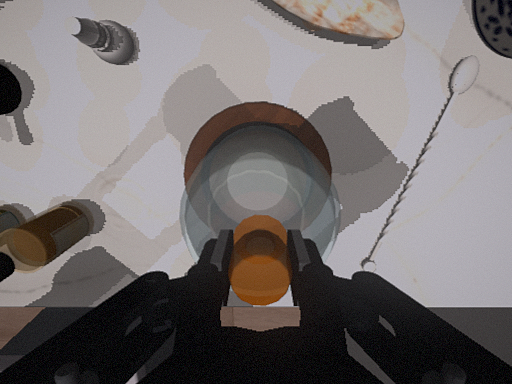

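The grip holds at a width of 29.9 mm on the 31 mm knob. I'll start lifting slowly.

```bash
python3 -m jog '[240,0,-0.2,0,0,0,0, 240,0,-0.5,0,0,0,0, 240,0,-1,0,0,0,0, 240,0,-1.6,0,0,0,0, 240,0,-2.2,0,0,0,0, 240,0,-2.6,0,0,0,0, 240,0,-3,0,0,0,0, 240,0,-3,0,0,0,0, 240,0,-3,0,0,0,0]'; python3 shot.py g2
```

```text
clock: 9.12
position: [0.4384, -0.3387, 0.1942]
ee_rot: [-0.0, -0.0, 0.707, -0.707]
contact_force: [-0.9, 1.0, -4.7]
width: 0.03
9.125 [ 0.4384 -0.3387  0.1942] [-0.000e+00 -1.000e-04  7.072e-01 -7.070e-01] [-0.89  0.96 -4.65] [-0.783  0.268  1.611 -0.     1.263  0.787]
```

View pics/g2.png

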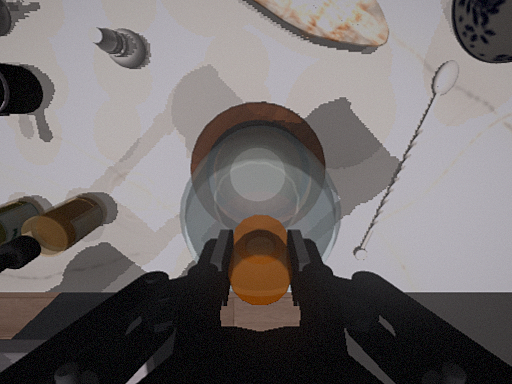

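The load shows (about 4 N) and the cloche hasn't shifted in the grip. I'll lift it fully.

```bash
python3 -m jog '[240,0,-0.5,0,0,0,0, 240,0,-1.5,0,0,0,0, 240,0,-3,0,0,0,0, 240,0,-5,0,0,0,0, 240,0,-7,0,0,0,0, 240,0,-9,0,0,0,0, 240,0,-11,0,0,0,0, 240,0,-13,0,0,0,0, 240,0,-14.5,0,0,0,0, 240,0,-15.2,0,0,0,0, 240,0,-15.5,0,0,0,0, 240,0,-15.5,0,0,0,0]'; python3 -m jog '[240,0,0,0,0,0,0, 240,0,0,0,0,0,0]'; python3 shot.py g3
python3 - <<'E'
from rig import get_image
import cv2
for n in("scene","top"): cv2.imwrite(f"pics/{n}1.png",get_image(n)["color"])
E
```

```text
clock: 10.68
position: [0.4384, -0.3386, 0.3489]
ee_rot: [-0.0, -0.0, 0.707, -0.707]
contact_force: [-0.4, 0.5, -4.4]
width: 0.0297
clock: 10.92
position: [0.4384, -0.3387, 0.3488]
ee_rot: [-0.0, -0.0, 0.707, -0.707]
contact_force: [0.5, -0.2, -4.0]
width: 0.0298
10.925 [ 0.4384 -0.3387  0.3488] [-2.000e-04 -3.000e-04  7.073e-01 -7.069e-01] [ 0.53 -0.19 -4.03] [-0.783  0.202  1.321 -0.     1.619  0.787]
```

View pics/scene1.png

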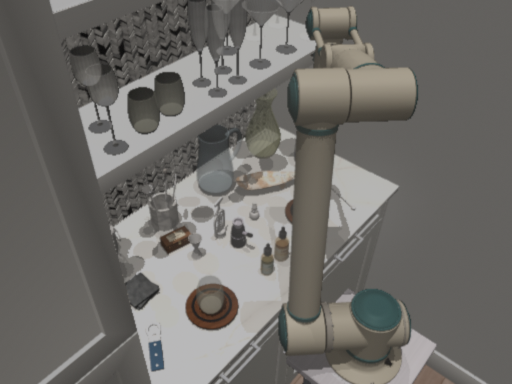

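View pics/top1.png

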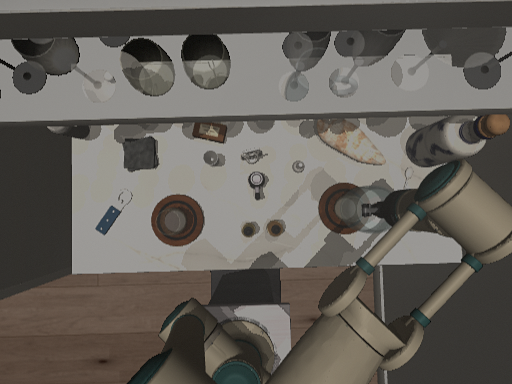

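View pics/g3.png

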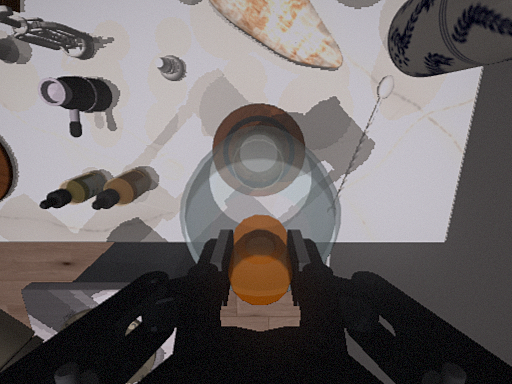

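The lift is clean: the finished tumbler still stands on its board (seen at (258,150) in the wrist view), and the cloche hangs upright. Now I'll carry it straight along y with soft ramps.

```bash
python3 -m jog '[240,0,0,-0.5,0,0,0, 240,0,0,-1.5,0,0,0, 240,0.1,0,-3,0,0,0, 240,0.2,0,-5,0,0,0, 240,0.3,0,-7.5,0,0,0, 240,0.4,0,-10.5,0,0,0, 240,0.5,0,-13.5,0,0,0, 240,0.6,0,-16.5,0,0,0, 240,0.7,0,-19.5,0,0,0, 240,0.8,0,-22.5,0,0,0, 240,0.9,0,-25.5,0,0,0, 240,1,0,-28.5,0,0,0]'; python3 -m jog '[240,0.1,0,-3,0,0,0, 240,0.2,0,-6,0,0,0, 240,0.3,0,-9,0,0,0, 240,0.5,0,-12,0,0,0, 240,0.6,0,-15,0,0,0, 240,0.8,0,-17.5,0,0,0, 240,1,0,-19.5,0,0,0, 240,1.1,0,-21.2,0,0,0, 240,1.2,0,-22.5,0,0,0, 240,1.2,0,-23.3,0,0,0, 240,1.2,0,-23.6,0,0,0, 240,1.2,0,-23.7,0,0,0]'; python3 -m jog '[240,0,0,0,0,0,0, 240,0,0,0,0,0,0, 240,0,0,0,0,0,0]'; python3 shot.py p1
python3 - <<'E'
from rig import get_image
import cv2,numpy as np
for n in("scene","top"):
    d=get_image(n);np.savez(f"pics/{n}2.npz",**d);cv2.imwrite(f"pics/{n}2.png",d["color"])
E
```

```text
clock: 12.58
position: [0.4275, -0.0514, 0.3496]
ee_rot: [0.001, -0.0, 0.707, -0.707]
contact_force: [0.0, 0.2, -3.7]
width: 0.0299
clock: 14.08
position: [0.4165, 0.1831, 0.3492]
ee_rot: [0.0, -0.0, -0.707, 0.707]
contact_force: [0.3, -0.3, -3.9]
width: 0.0299
clock: 14.45
position: [0.4165, 0.183, 0.3493]
ee_rot: [0.0, -0.0, -0.707, 0.707]
contact_force: [0.9, 0.7, -3.8]
width: 0.03
14.45 [0.4165 0.183  0.3493] [ 1.000e-04 -2.000e-04 -7.070e-01  7.072e-01] [ 0.93  0.75 -3.77] [ 0.261  0.044  1.508 -0.     1.59   1.832]
```

View pics/p1.png

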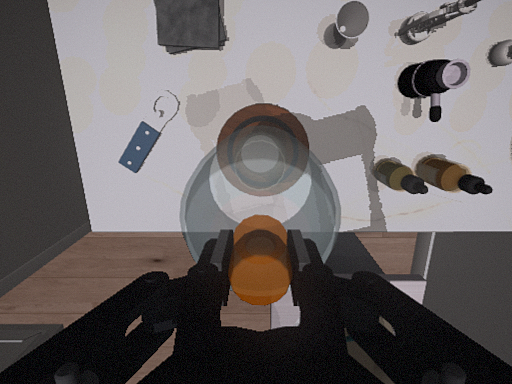

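View pics/scene2.png

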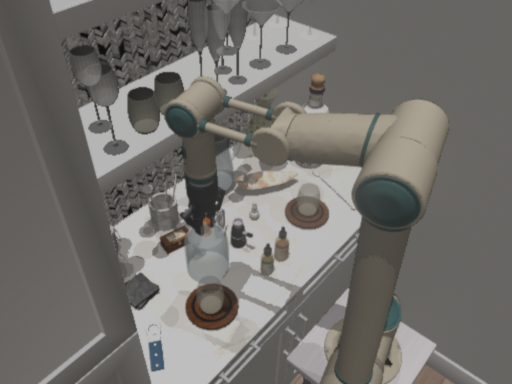

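View pics/top2.png

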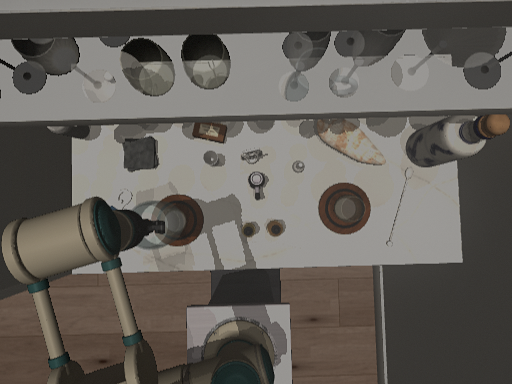

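```bash
python3 - <<'E'
from h import *
np.set_printoptions(precision=1,suppress=True)
S=load("pics/scene2.npz");th=np.linspace(0,2*np.pi,360)
def circ(c,r,z): return np.array([proj(S,(c[0]+r*np.cos(t),c[1]+r*np.sin(t),z)) for t in th])
for nm,c,r,z in [("rim",(.4165,.183),.058,.2028),("shoulder-ish side z.30",(.4165,.183),.058,.30),("knobtop",(.4165,.183),.0133,.2028+.181),("mouth",(.4163,.183),.034,.124),("board",(.418,.1785),.08,.018)]:
    P=circ(c,r,z);print(nm,"x",P[:,0].min(),P[:,0].max(),"y",P[:,1].min(),P[:,1].max())
im=S["color"];cv2.imwrite("pics/s2z.png",cv2.resize(im[200:335,170:250],None,fx=4.4,fy=4.4,interpolation=cv2.INTER_NEAREST))
E
```

```text
rim x 186.21328167558676 228.67403492656746 y 250.17984037779996 283.6484754625352
shoulder-ish side z.30 x 183.34292633081822 228.00798623521382 y 226.52202965729586 260.13449433734684
knobtop x 198.6934801295589 209.40953215101365 y 216.53460324218378 224.23143898477025
mouth x 196.8672649796035 220.79429130665355 y 274.3553986560005 293.84400687875404
board x 184.30528151554114 237.74619199841254 y 282.49959375201615 327.69831874495213
```

View pics/s2z.png

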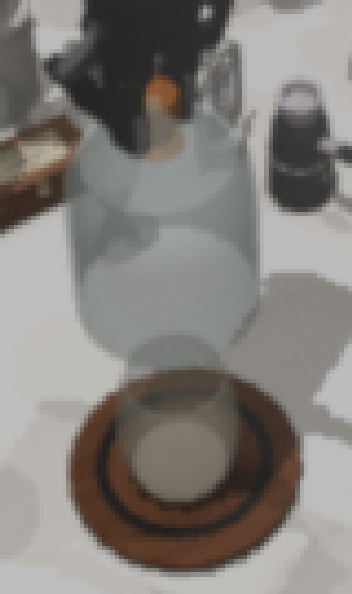

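In the scene view, the cloche rim (x 187.7–228.6), the tumbler mouth (196.8–222.7) and the board all agree with prediction to within the same +1 px bias. So the cloche is level and centred. I'll lower it in stages.

```bash
python3 -m jog '[240,0,0.4,0,0,0,0, 240,0,1.2,0,0,0,0, 240,0,2.4,0,0,0,0, 240,0,3.6,0,0,0,0, 240,0,4.8,0,0,0,0, 240,0,6,0,0,0,0, 240,0,7,0,0,0,0, 240,0,7.8,0,0,0,0, 240,0,8.3,0,0,0,0, 240,0,8.5,0,0,0,0, 240,0,8.5,0,0,0,0, 240,0,8.5,0,0,0,0]'; python3 shot.py p2
python3 - <<'E'
from rig import get_image
import cv2,numpy as np
for n in("scene",):
    d=get_image(n);np.savez(f"pics/{n}3.npz",**d);cv2.imwrite(f"pics/s3z.png",cv2.resize(d["color"][200:335,170:250],None,fx=4.4,fy=4.4,interpolation=0))
E
```

```text
clock: 16.1
position: [0.4167, 0.1833, 0.2646]
ee_rot: [0.0, 0.0, 0.707, -0.707]
contact_force: [0.9, 0.1, -3.0]
width: 0.03
16.1 [0.4167 0.1833 0.2646] [ 3.000e-04  2.000e-04  7.071e-01 -7.071e-01] [ 0.88  0.14 -2.96] [ 0.261  0.074  1.679 -0.     1.388  1.832]
```

View pics/p2.png

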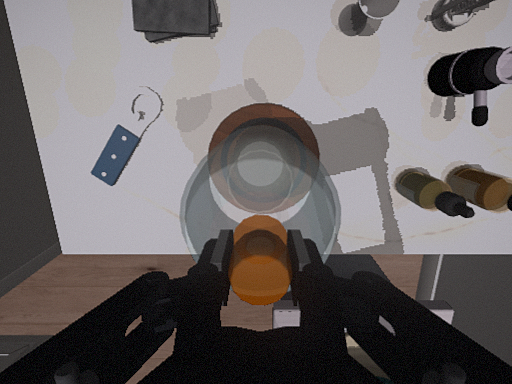

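View pics/s3z.png

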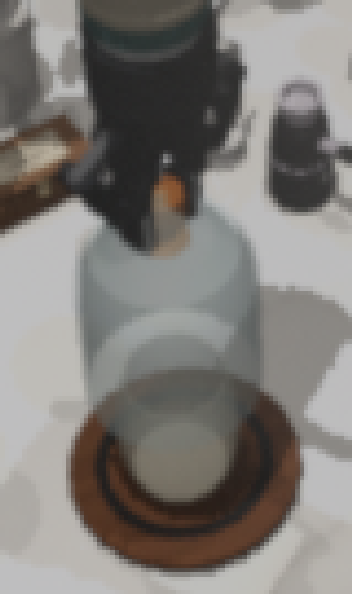

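The rim is now just round the tumbler's mouth with even margins on both sides, and the forces are unchanged. I'll do the remaining 8 cm slowly.

```bash
python3 -m jog '[240,0,0.3,0,0,0,0, 240,0,1,0,0,0,0, 240,0,1.9,0,0,0,0, 240,0,2.8,0,0,0,0, 240,0,3.6,0,0,0,0, 240,0,4,0,0,0,0, 240,0,4,0,0,0,0]'; python3 -m jog '[240,0,0.3,0,0,0,0, 240,0,0.9,0,0,0,0, 240,0,1.6,0,0,0,0, 240,0,2.3,0,0,0,0, 240,0,3,0,0,0,0, 240,0,3.5,0,0,0,0, 240,0,3.8,0,0,0,0, 240,0,4,0,0,0,0, 240,0,4,0,0,0,0, 240,0,4,0,0,0,0, 240,0,4,0,0,0,0]'; python3 shot.py p3
python3 - <<'E'
from rig import get_image
import cv2,numpy as np
for n in("scene","top"):
    d=get_image(n);np.savez(f"pics/{n}4.npz",**d);cv2.imwrite(f"pics/{n}4.png",d["color"])
    if n=="scene":cv2.imwrite(f"pics/s4z.png",cv2.resize(d["color"][200:335,170:250],None,fx=4.4,fy=4.4,interpolation=0))
E
```

```text
clock: 17.08
position: [0.4163, 0.1832, 0.224]
ee_rot: [0.0, 0.0, -0.707, 0.707]
contact_force: [0.3, 0.5, -2.8]
width: 0.0301
clock: 18.45
position: [0.4166, 0.1833, 0.1845]
ee_rot: [0.0, 0.0, 0.707, -0.707]
contact_force: [0.2, -0.7, -3.7]
width: 0.0302
18.45 [0.4166 0.1833 0.1845] [ 2.000e-04  1.000e-04  7.071e-01 -7.071e-01] [ 0.16 -0.68 -3.67] [ 0.261  0.129  1.822 -0.     1.19   1.832]
```

View pics/p3.png

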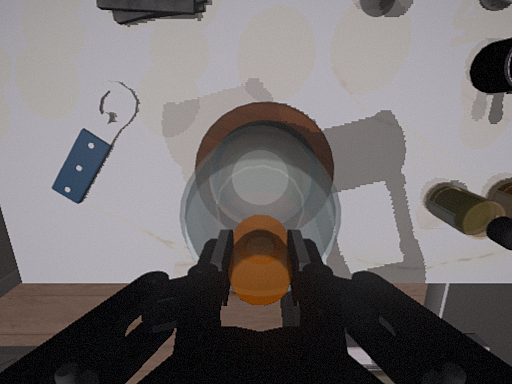

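View pics/s4z.png

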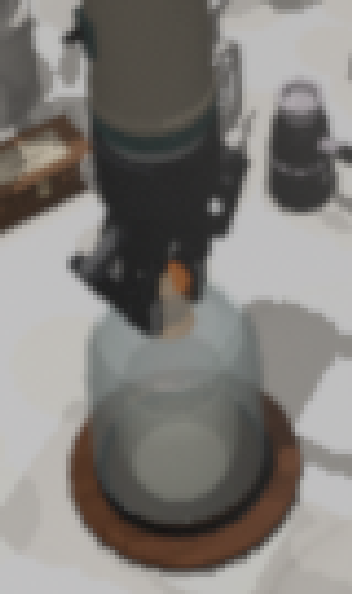

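View pics/top4.png

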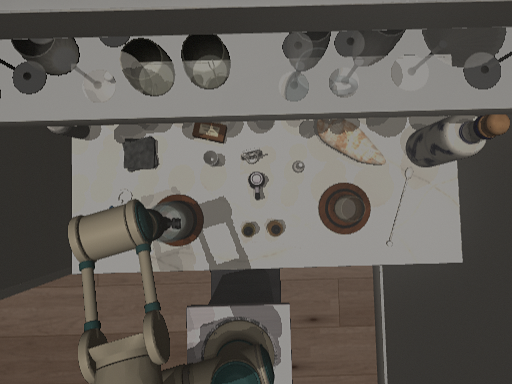

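```bash
python3 - <<'E'
from h import *
S=load("pics/scene4.npz");th=np.linspace(0,2*np.pi,360)
im=cv2.resize(S["color"][235:335,165:255],None,fx=6,fy=6,interpolation=cv2.INTER_LINEAR);raw=im.copy()
def circ(c,r,z,off=(1,.0)): return np.array([proj(S,(c[0]+r*np.cos(t),c[1]+r*np.sin(t),z)) for t in th])+off
for c,r,z,col in [((.4166,.183),.058,.038,(0,0,255)),((.4166,.183),.058,.14,(0,255,0)),((.4163,.183),.034,.124,(255,0,0))]:
    P=((circ(c,r,z)-[165,235]+.5)*6-.5).astype(int);cv2.polylines(im,[P.reshape(-1,1,2)],True,col,1)
cv2.imwrite("pics/s4o.png",np.hstack([im,raw])[:, :])
cv2.imwrite("pics/s4o.png",cv2.resize(np.hstack([im,raw]),None,fx=.74,fy=.74))
a=cv2.imread("pics/top0.png").astype(int);b=load("pics/top4.npz")["color"].astype(int)
m=(np.abs(a-b).max(2)>45).astype(np.uint8);print({k:int(m[y0:y1,x0:x1].sum()) for k,(x0,y0,x1,y1) in dict(bottles=(240,215,290,240),smoker=(245,168,268,202),stopper=(290,158,306,174),jigger=(202,148,222,168)).items()})
E
```

```text
{'bottles': 0, 'smoker': 0, 'stopper': 0, 'jigger': 0}
```

View pics/s4o.png

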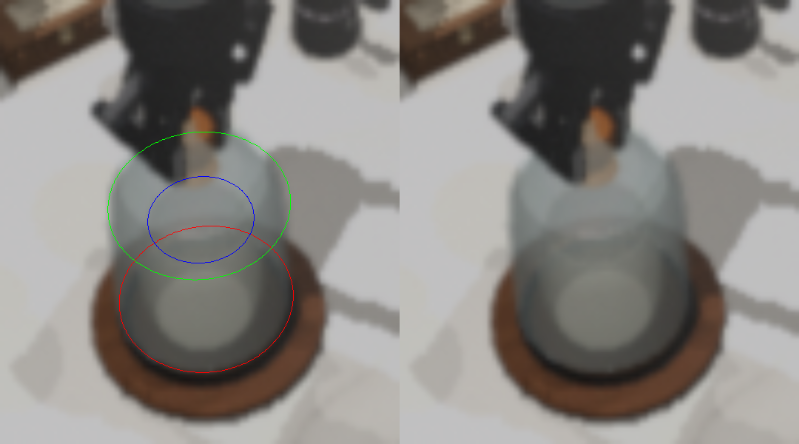

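The predicted rim circle at z = 0.038 lands on the seen rim. The tumbler sits centred inside, none of the bystanders changed in the top view, and the wrist load is steady at the cloche's weight. Handing in.

```bash
python3 -m jog '[240,0,0,0,0,0,0, 240,0,0,0,0,0,0, 240,0,0,0,0,0,0]'; python3 -c "
from rig import sign_off,get_state
s=get_state();print(s['position'],s['qd'].round(4),s['width']);print(sign_off())"
```

```text
clock: 18.98
position: [0.4164, 0.1832, 0.1843]
ee_rot: [-0.0, 0.0, -0.707, 0.707]
contact_force: [1.2, -0.3, -4.0]
width: 0.0299
[0.41644219 0.18320328 0.1842731 ] [ 0.0012  0.002   0.0005  0.0002 -0.0002  0.0001] 0.029930814622693015
the job is handed in; nothing more can be done
None
```

The cloche is now held still and level round the bare tumbler, with its rim about 2 cm above the board. I gripped it by the knob at 25 N, lifted it straight up and carried it straight along y over the bottles, in front of the shelf. It was handed in at about 19 s of the 56 s allowed; the hand-in gives no verdict.

**Last checks:**
- **Position:** The gripper axis is at (0.4164, 0.1832) and the measured tumbler axis at (0.4163, 0.1830), so they are centred well within 8 mm. The rim is at z ≈ 0.038 m.
- **Level:** Before lowering, the scene camera showed less than about 1° of tilt. After lowering, the predicted rim circle matched the rim in the picture.
- **Contact:** The wrist load stayed at about the cloche's own weight (3–4 N), with no sign of touching the tumbler or the board.
- **Surroundings:** The bottles, smoker, jigger and stopper looked unchanged in the top view, and both tumblers were standing on their boards.

**Disagreements:** The scene camera showed a uniform offset of about 1 pixel, within its calibration. The knob measured about 4 mm off the finished board's centre in the top view, which did not affect the straight lift.

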